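Empty the misprint tray into the granulator hopper and stack it

TASK

Tip the full tray of misprinted models into the steel feed hopper, pouring from close above its mouth, so that all five parts lie inside it. Then set the emptied tray squarely on top of the column of empty trays, facing the same way as they do. Leave the column where it stands, and do not push aside or tip anything else on the bench.

Things in the scene. Friction and masses are not known exactly. Their poses are not given: they have to be found in the camera images.
- tray: Full tray: blue plastic scoop tray with five beige parts; 178 long, 130 wide, 55 high, 0.22 kg empty. Origin: middle of its underside; x to the open pouring end (nose), z up. Floor and side walls 5 thick; side rims 16 wide (inward) on top at 55 high, x = -75..80. Parts lie at x = -30..40, behind the pouring ramp.
- tray_grip (a point): Pinch point in the rear wall's mid-plane, at (-94, 0, 47) in the tray's frame, axes as the tray's. The wall is 9 thick, full width, and leans back 22 degrees (mid-plane x = -75 at z = 0, x = -97 at z = 55). An empty finger well in front of it, up to a 36 high divider at x = -32, leaves room to pinch it from above along its slope.
- tray_nose (a point): Middle of the tray's pouring edge, at (80, 0, 12) in the tray's frame, axes as the tray's. There is no front wall: from x = 38 the floor rises at 12 degrees as a ramp to this edge.
- hopper: Feed hopper, fixed: bare steel round funnel on a 190x190x8 bolted flange. Origin under its centre on the bench, z up. The funnel's outer radius is 68 at the bottom, 72 at 43 high and 118 at the mouth, 143 high; wall 4; its gate is shut, closed floor at 14 high.
- hopper_mouth (a point): Centre of the hopper's mouth, 143 above the bench, inner radius about 114.
- col_low: Lower of the two empty trays stacked as a column; same shape, size and frame as the full tray, 0.3 kg, loose on the bench.
- col_top: Upper tray of the column, empty, squarely on the lower one (its origin 55 above that one's); same shape and frame, 0.3 kg. A tray set on it rests its floor on the two side rims, origin 55 above this origin.
- col_top_nose (a point): Middle of the pouring edge of the column's upper tray, at (80, 0, 12) in its frame.
- part_a: Misprinted beige model, plain block 30x26x20, about 22 g; origin at its middle. Starts in the tray.
- part_b: Misprinted beige model, barrel, 28 across and 24 high, about 22 g; origin at its middle. Starts in the tray.
- part_c: Misprinted beige model, horseshoe arch 30x26x20, about 22 g; origin at its middle. Starts in the tray.
- part_d: Misprinted beige model, 28x28x12 plinth with a 14x14 stub on it, 23 high, about 22 g; origin at its middle. Starts in the tray.
- part_e: Misprinted beige model, barrel, 26 across and 22 high, about 22 g; origin at its middle. Starts in the tray.
- bottle_a: Bystander: black resin bottle, 68 across, 190 high; origin under its centre.
- bottle_b: Bystander: amber bottle, 64 across, 170 high; origin under its centre.
- jar: Bystander: low white jar, 56 across, 60 high; origin under its centre.
- wax_box: Bystander: small cardboard box 60x45x35; origin under its centre.
- carton: Bystander: cardboard carton 90x70x60; origin under its centre. Beyond it, fixed equipment lines the bench: 230 high from 630 left of the robot's axis, 190 high from 650 right of it, 160 high from 860 ahead.
- cup: Bystander: open white cup, 72 across, 85 high; origin under its centre.
Not all that is in view belongs to the job. What is shaped like the col_top but green or orange is not meant. What is shaped like the tray but brown is not meant.

How it is judged (in metres and radians):
On the way:
1. all five parts lie in the hopper, below its mouth (horizontal distance between each of part_a, part_b, part_c, part_d, part_e and hopper below 0.115 m and height (world z) of each of part_a, part_b, part_c, part_d, part_e below 0.143 m and linear speed of each of part_a, part_b, part_c, part_d, part_e below 0.05 m/s), for 0.2 s.
At the end, for the whole second after the job is handed in: All parts at rest in the hopper, below its mouth; the tray level, at rest on the upper column tray's rims, origin within 12 mm and nose within 18 mm of straight above that tray's; column trays within 25 mm of their starts and 15 mm of each other (all of step 1 and horizontal distance between tray and col_top below 0.012 m and horizontal distance between tray_nose and col_top_nose below 0.018 m and z of tray in the frame of col_top between 0.05 and 0.06 m and angle between tray's own z axis and vertical below 0.06 rad and linear speed of tray below 0.02 m/s and distance of each of col_low, col_top from where it was at the start of the episode below 0.025 m and horizontal distance between col_top and col_low below 0.015 m); the robot touches nothing.
It fails at once if a bystander on the bench is pushed aside (more than 30 mm) or tipped (distance of any of bottle_a, bottle_b, jar, wax_box, carton, cup from where it was at the start of the episode above 0.03 m or angle between any of bottle_a, bottle_b, jar, wax_box, carton, cup's own z axis and vertical above 0.5 rad).
It fails at once if the column of empty trays is knocked askew (a tray of it moves more than 50 mm) (distance of any of col_low, col_top from where it was at the start of the episode above 0.05 m).
It fails at once if parts are dropped from high above the hopper (the pouring edge of the tipped tray more than 150 mm above its mouth) (angle between tray's own z axis and vertical above 0.6 rad and height (world z) of tray_nose above 0.293 m).
It also fails if it takes over 54 s, if anything falls off the work surface, if the arm or the gripper's body presses on something with over 40 N, if the wrist force passes 120 N, or if a joint passes its speed limit or range.

ROBOT

A 6-joint arm with a two-finger parallel gripper is mounted at the origin on the work surface. World frame = base frame: x ahead of the robot, y to its left, z up, the work surface at z = 0. Lengths are in mm, angles in rad, forces in N, time in s.
With the tool pointing down it reaches from about 300 to 875 mm from the base axis. Payload 4.2 kg.
Tool frame: the origin (TCP) lies at the centre of the arm's flange, where the gripper is bolted on; the fingertips stand 173 mm ahead of it and the grasp point (between the pads) lies 155 mm ahead of it (r.grip_depth is the distance from the TCP to the grasp point, in mm); z points along the fingers, y is the direction in which the jaws open and shut (so a half turn about z gives the same grasp; the last joint's range is limited). The gripper opens to 85 mm and grips with 20 to 120 N. Pads are 22 mm wide; open, the fingers measure 114 mm over their backs; the gripper's body (76 mm by 85 mm) begins 54 mm behind the grasp point. The pads swing forward as they close: fully open they stand 13 mm farther back than shut.
Start: joints at [-1.214, 0.32, 1.565, -0, 1.257, -0.02], TCP at [211.568, -534.661, 404.738] pointing down, gripper open.
Joint ranges: [-3.11, 3.11], [-0.84, 2.01], [0.21, 2.61], [-1.34, 4.49], [0.05, 2.63], [-2.56, 2.56]. Speed limits (rad/s): [2.57, 2.57, 3.14, 3.14, 3.14, 3.14].

INTERFACE

Orientations are given as a unit quaternion [x, y, z, w].
In Python, from bench import r gives the robot as it stands.
- The arm moves only by the shell command python3 -m jog 'ROWS' [FORCE]. ROWS is JSON, a list of rows, each an object with "grip": the gripper command: -1 is shut, 1 is fully open, values between are in proportion; "travel": the shift along the tool's x, y, z as a fraction of full scale, a list of three; "dr": the turn, a rotation vector about the tool's x, y, z as a fraction of full scale, a list of three. In form: [{"grip": grip, "travel": [tx, ty, tz], "dr": [ax, ay, az]}, ...]. A call has 1 to 10 rows; each row shifts and turns the commanded pose from where the row before left it, along the tool's axes as they then stand; what a row does not reach is not made up. Full scale, the value 1, is 0.8 m for a shift and 90 degrees for a turn. A row lasts 1/8 s, in which the tool goes at most 62.5 mm and 10.7 degrees, less where a joint would pass 70% of its speed; a pose out of reach is approached as far as the arm can. A call with a number of a shift or a turn outside -1 to 1 is refused whole. A call with a gripper value outside its range is refused whole. The fingers move at their own pace and stop on an object; FORCE is the grip in N (left out, the last holds). Time passes only in rows, so rows that do not move let the fingers close. It gives the time, the measured TCP pose, the force and the opening at its end, in the units of the state.
- r.get_obs(): the state, without advancing time (a new reading comes with each control period).
- r.camera(name): name is "scene" or "top" or "wrist"; returns a dict with "color" (480x640x3 uint8, red, green, blue), "fov_y" (degrees; the focal length in pixels is half the picture's height over the tangent of half this angle, whatever the lens; pixels are square), "cx", "cy" (the principal point, pixels), "extrinsics" (4x4, takes a point from world to camera coordinates); the wrist camera has in their place "T_tool_cam" (4x4, takes a point from camera to tool coordinates, whose origin is the TCP and whose axes are the flange's). Camera axes: x right, y down, z forward; pixel columns grow to the right and rows downward; lengths in mm; the calibration is good to about 2 mm. The wrist camera is an equidistant fisheye: a pixel r from the principal point sees the ray r / f radians off the axis. A picture is of the moment at which its call begins: read the wrist's pose just before it. There is no depth.
- r.job_done(): hands the job in, once; it reports no verdict.
Trained networks look in a picture, given as the dict that the camera call returned (one of the last four; its "shot" number tells which), for a name from the list of things; names that differ only in an ending like _2 or _b are one class to them, and where a whole thing is asked for, a point or a joint stands for the part that bears it (a point fixed in the world has none). Each returns a list of dicts, best first, with "score" (0 to 1); they miss things now and then, are a little off and sometimes report something else, mostly with a low value. They report only what shows in the picture. A call takes as long as a camera call. They do not tell look-alikes from the thing itself.
- r.search_frame(picture, target): "position" ([x, y, z] in mm, in world coordinates, good to about 4 mm: the middle of the surface that is visible of it).
- r.landmark_of(picture, target): "position" ([x, y, z] in mm, in world coordinates, good to about 4 mm: a listed point, or the origin of a listed thing).
The state is a dict: "clock": time; "q": joint angles; "joint_velocities": joint speeds; "joint_torque": joint torques, N m; "position": TCP position; "tool_rot": TCP orientation; "wrist_force": force on the tool from outside, world axes, zero at the start; "wrist_torque": the same for the moment, N m; "grip_width": finger opening in mm.
Only numpy, scipy, OpenCV 4.12 (cv2) and the standard library are available. Lean on these libraries where they do the work, as an engineer would, in place of code of your own. Each camera call takes 0.05 s, during which the arm holds its last target.

## Working session

There is one attempt and no reset: what is moved stays moved. The work goes in short steps, Python scripts to look and compute and a shell command to move; the robot and the scene stay as the last step left them, time stands still between calls to the robot, and variables do not carry over. Pictures are saved under pics/ and viewed, and the job is handed in when it is done.

```bash
ls; mkdir -p pics; python3 - <<'E'
from bench import r
import cv2
o=r.get_obs();print({k:o[k] for k in('clock','position','tool_rot','grip_width','wrist_force')})
for n in("scene","top","wrist"):
    p=r.camera(n);cv2.imwrite(f"pics/{n}0.png",p["color"][:,:,::-1])
    print(n,p["fov_y"],p["cx"],p["cy"],p.get("extrinsics",p.get("T_tool_cam")))
    if n=="wrist":continue
    for t in("tray","tray_grip","tray_nose","hopper","hopper_mouth","col_top","col_top_nose","col_low","part_a","bottle_a","bottle_b","jar","wax_box","carton","cup"):
        print(t,[( [round(float(x)) for x in d["position"]],round(d["score"],2)) for d in r.landmark_of(p,t)])
E
```

```text
pics
{'clock': 0.0, 'position': array([ 211.49324052, -534.51018337,  403.88510211]), 'tool_rot': array([ 9.82308820e-01,  1.87266114e-01, -1.54099346e-04, -8.72405239e-04]), 'grip_width': 85.74526053407946, 'wrist_force': array([-0.12059384,  0.51923814, -0.0942967 ])}
scene 46.86690382265082 316.3504937715138 229.02874260032013 [[ 3.95055506e-01  9.18595624e-01  1.06407653e-02 -1.57671466e+02]
 [ 7.89396736e-01 -3.33521613e-01 -5.15379595e-01 -3.57723450e+02]
 [-4.69876516e-01  2.12003332e-01 -8.56895937e-01  1.73305807e+03]
 [ 0.00000000e+00  0.00000000e+00  0.00000000e+00  1.00000000e+00]]
tray [([435, -322, 2], 0.78), ([312, -599, -2], 0.67)]
tray_grip [([369, -680, 47], 0.81), ([350, -350, 48], 0.76), ([604, 495, 0], 0.21)]
tray_nose [([512, -294, 12], 0.95), ([264, -537, 12], 0.83), ([556, 22, 0], 0.36)]
hopper [([472, 312, 1], 0.63)]
hopper_mouth [([468, 311, 141], 0.71)]
col_top [([176, 335, 1], 0.88), ([555, 23, 56], 0.85), ([835, -27, 1], 0.75), ([470, 307, 144], 0.63)]
col_top_nose [([912, 3, 13], 0.82), ([229, 396, 11], 0.6), ([628, 55, 67], 0.55)]
col_low [([556, 21, -2
[... 1333 characters left out ...]
, 19], 0.45)]
bottle_a [([684, 181, 3], 0.72), ([700, -183, -4], 0.55)]
bottle_b [([684, 181, 3], 0.72), ([700, -183, -4], 0.55)]
jar [([389, 137, -4], 0.79), ([433, -321, 15], 0.4)]
wax_box [([394, -119, 4], 0.96), ([515, -288, 14], 0.27)]
carton [([604, 495, 0], 0.93), ([556, 18, 57], 0.33)]
cup [([609, -466, 0], 0.62), ([605, 489, 0], 0.5), ([413, -288, 16], 0.39)]
wrist 65.70646984690485 317.78110691608003 239.2931208695639 [[-2.02344114e-04 -9.44411718e-01 -3.28765063e-01  8.47582077e+01]
 [ 9.99999971e-01 -2.34219596e-04  5.73528796e-05  2.95339130e-01]
 [-1.31167952e-04 -3.28765042e-01  9.44411737e-01  3.14083117e+01]
 [ 0.00000000e+00  0.00000000e+00  0.00000000e+00  1.00000000e+00]]
```

View pics/scene0.png

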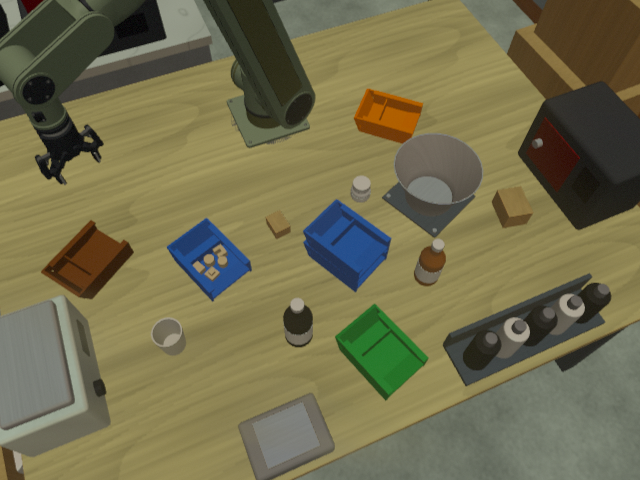

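View pics/top0.png

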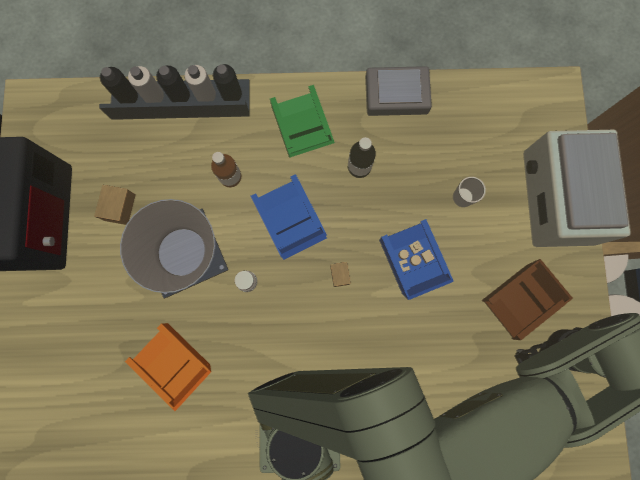

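```bash
cat > h.py <<'E'
import numpy as np, json, sys
from scipy.spatial.transform import Rotation as R
from bench import r
PT={'tray':(0,0,0),'tray_grip':(-94,0,47),'tray_nose':(80,0,12),'col_top':(0,0,55),'col_top_nose':(80,0,67)}
def meas(names,near,cams=("scene","top"),pics=None):
    out=[]
    for c in cams:
        p=r.camera(c)
        for t in names:
            for d in r.landmark_of(p,t):
                q=np.array(d["position"])
                if np.hypot(*(q[:2]-near))<130 and d["score"]>.4: out.append((t,q,d["score"],c))
    return out
def fit2d(m):
    A=np.array([PT[t][:2] for t,*_ in m],float);B=np.array([q[:2] for _,q,*_ in m])
    a=A-A.mean(0);b=B-B.mean(0)
    yaw=np.arctan2((a[:,0]*b[:,1]-a[:,1]*b[:,0]).sum(),(a*b).sum())
    c,s=np.cos(yaw),np.sin(yaw);M=np.array([[c,-s],[s,c]])
    o=B.mean(0)-M@A.mean(0)
    return o,yaw,B-(A@M.T+o)
def pose(o,yaw,th=0,z=0):
    "tray pose: yaw, then nose down by th (deg)"
    return np.array([o[0],o[1],z],float),R.from_euler('z',yaw)*R.from_euler('y',np.radians(th))
S=np.radians(22)
# tool in tray frame
RT=R.from_matrix(np.array([[0,1,0],[np.cos(S),0,np.sin(S)],[np.sin(S),0,-np.cos(S)]]).T)
def toolpose(p,Rt,g=(-94,0,47),back=0,depth=155):
    Rw=Rt*RT
    return p+Rt.apply(g)-(depth+back)*Rw.as_matrix()[:,2],Rw
def cur():
    o=r.get_obs();return np.array(o['position']),R.from_quat(o['tool_rot'])
def rows(p1,R1,n=None,p0=None,R0=None,vmax=55,wmax=10):
    if p0 is None:p0,R0=cur()
    d=p1-p0;w=(R0.inv()*R1).as_rotvec()
    n=n or int(np.ceil(max(np.linalg.norm(d)/vmax,np.degrees(np.linalg.norm(w))/wmax,1)))
    print('n',n,'dist',d.round(1),'rotdeg',np.degrees(w).round(1))
    out=[]
    for i in range(n):
        Ri=R0*R.from_rotvec(w*i/n)
        t=Ri.inv().apply(d/n)/800
        out.append((t.round(4).tolist(),(w/n/(np.pi/2)).round(4).tolist()))
    for t,a in out: print('"travel":%s,"dr":%s'%(t,a))
def snap(n,name):
    import cv2
    p=r.camera(n);cv2.imwrite(f"pics/{name}.png",p["color"][:,:,::-1]);return p
E
python3 - <<'E'
from h import *
m=meas(['tray','tray_grip','tray_nose'],(437,-320))
o,y,e=fit2d(m);print(o,np.degrees(y),e.round(1))
m=meas(['col_top','col_top_nose'],(555,20))
o2,y2,e=fit2d(m);print(o2,np.degrees(y2),e.round(1))
print([a for a in dir(r) if a[0]!='_'])
p,q=toolpose(*pose(o,y),back=80);print(p,q.as_matrix())
rows(p,q)
E
```

```text
[ 427.13875872 -323.23227491] 19.46256219593429 [[  8.   -0.1]
 [ 10.3   3.9]
 [  8.1   4.5]
 [-70.  -23.1]
 [ 16.7   4.1]
 [ 10.3   5.6]
 [ 16.6   5.2]]
[554.63401393  18.51446543] 26.44018996473859 [[-2.7  1.2]
 [ 1.4 -0.5]
 [ 0.9 -2.1]
 [ 0.4  1.5]]
['MotionError', 'camera', 'get_obs', 'grip_depth', 'job_done', 'landmark_of', 'search_frame']
[ 255.50765771 -383.8838555   264.88820582] [[-0.33319085  0.87420402  0.35320135]
 [ 0.9428594   0.30892918  0.12481549]
 [ 0.          0.37460659 -0.92718385]]
n 10 dist [  43.9  150.8 -139.9] rotdeg [-17.5  16.9 -86.7]
"travel":[0.012, -0.0155, 0.0175],"dr":[-0.0194, 0.0187, -0.0963]
"travel":[0.0138, -0.0141, 0.0174],"dr":[-0.0194, 0.0187, -0.0963]
"travel":[0.0153, -0.0124, 0.0174],"dr":[-0.0194, 0.0187, -0.0963]
"travel":[0.0165, -0.0105, 0.0175],"dr":[-0.0194, 0.0187, -0.0963]
"travel":[0.0174, -0.0085, 0.0178],"dr":[-0.0194, 0.0187, -0.0963]
"travel":[0.018, -0.0064, 0.0181],"dr":[-0.0194, 0.0187, -0.0963]
"travel":[0.0183, -0.0042, 0.0184],"dr":[-0.0194, 0.0187, -0.0963]
"travel":[0.0182, -0.002, 0.0189],"dr":[-0.0194, 0.0187, -0.0963]
"travel":[0.0178, 0.0002, 0.0194],"dr":[-0.0194, 0.0187, -0.0963]
"travel":[0.017, 0.0022, 0.0199],"dr":[-0.0194, 0.0187, -0.0963]
```

```bash
python3 -m jog '[{"grip":0.3,"travel":[0.012,-0.0155,0.0175],"dr":[-0.0194,0.0187,-0.0963]},{"grip":0.3,"travel":[0.0138,-0.0141,0.0174],"dr":[-0.0194,0.0187,-0.0963]},{"grip":0.3,"travel":[0.0153,-0.0124,0.0174],"dr":[-0.0194,0.0187,-0.0963]},{"grip":0.3,"travel":[0.0165,-0.0105,0.0175],"dr":[-0.0194,0.0187,-0.0963]},{"grip":0.3,"travel":[0.0174,-0.0085,0.0178],"dr":[-0.0194,0.0187,-0.0963]},{"grip":0.3,"travel":[0.018,-0.0064,0.0181],"dr":[-0.0194,0.0187,-0.0963]},{"grip":0.3,"travel":[0.0183,-0.0042,0.0184],"dr":[-0.0194,0.0187,-0.0963]},{"grip":0.3,"travel":[0.0182,-0.002,0.0189],"dr":[-0.0194,0.0187,-0.0963]},{"grip":0.3,"travel":[0.0178,0.0002,0.0194],"dr":[-0.0194,0.0187,-0.0963]},{"grip":0.3,"travel":[0.017,0.0022,0.0199],"dr":[-0.0194,0.0187,-0.0963]}]' 100
python3 - <<'E'
from h import *
m=meas(['tray','tray_grip','tray_nose'],(437,-320),("scene","top","wrist"))
for _ in range(3):
    o,y,e=fit2d(m); n=np.hypot(*e.T)
    print([(a[0],a[3],*v) for a,v in zip(m,e.round(1))]);
    if n.max()>20: m.pop(int(n.argmax()))
print(o,np.degrees(y))
snap("wrist","w1");snap("top","t1")
print(r.get_obs()['q'])
E
```

```text
clock: 3.6
position: [255.7, -383.4, 264.6]
tool_rot: [0.565, 0.803, 0.156, 0.111]
wrist_force: [-0.6, -0.6, 0.1]
grip_width: 55.5
[('tray', 'scene', np.float64(12.9), np.float64(3.3)), ('tray_grip', 'scene', np.float64(15.7), np.float64(5.8)), ('tray_nose', 'scene', np.float64(10.6), np.float64(14.1)), ('tray', 'top', np.float64(17.4), np.float64(8.6)), ('tray_grip', 'top', np.float64(12.6), np.float64(4.9)), ('tray_nose', 'top', np.float64(17.3), np.float64(15.5)), ('tray', 'wrist', np.float64(15.7), np.float64(6.0)), ('tray_grip', 'wrist', np.float64(17.5), np.float64(1.9)), ('tray_nose', 'wrist', np.float64(15.4), np.float64(13.0)), ('tray_nose', 'wrist', np.float64(-63.0), np.float64(-51.2)), ('tray_nose', 'wrist', np.float64(-72.1), np.float64(-21.8))]
[('tray', 'scene', np.float64(6.5), np.float64(-1.6)), ('tray_grip', 'scene', np.float64(7.8), np.float64(5.4)), ('tray_nose', 'scene', np.float64(5.5), np.float64(5.3)), ('tray', 'top', np.float64(11.0), np.float64(3.7)), ('tray_grip', 'top', np.float64(4.7), np.float64(4.5)), ('tray_nose', 'top', np.float64(12.2), np.float64(6.
[... 167 characters left out ...]
(4.2)), ('tray_nose', 'wrist', np.float64(-77.2), np.float64(-30.6))]
[('tray', 'scene', np.float64(-2.1), np.float64(-5.1)), ('tray_grip', 'scene', np.float64(-0.9), np.float64(2.3)), ('tray_nose', 'scene', np.float64(-2.9), np.float64(1.6)), ('tray', 'top', np.float64(2.4), np.float64(0.2)), ('tray_grip', 'top', np.float64(-4.0), np.float64(1.4)), ('tray_nose', 'top', np.float64(3.8), np.float64(3.0)), ('tray', 'wrist', np.float64(0.7), np.float64(-2.4)), ('tray_grip', 'wrist', np.float64(0.9), np.float64(-1.6)), ('tray_nose', 'wrist', np.float64(1.9), np.float64(0.5))]
[ 439.15059681 -320.04798285] 20.44094537550778
[-1.12585447  0.28915764  2.05097081  0.52741605  0.83159992 -1.83037597]
```

```bash
ls pics
```

```text
scene0.png
t1.png
top0.png
w1.png
wrist0.png
```

View wrist.

View pics/w1.png

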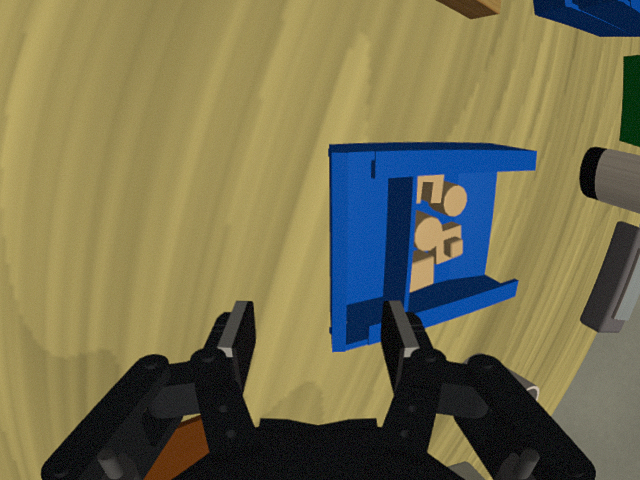

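```bash
python3 - <<'E'
from h import *
p,q=toolpose(*pose((439,-320),np.radians(20)),back=80);print(p)
rows(p,q)
print(1)
p2,q2=toolpose(*pose((439,-320),np.radians(20)))
rows(p2,q2,p0=p,R0=q,vmax=20)
E
```

```text
[ 267.94535654 -382.25879865  264.88820582]
n 1 dist [12.4  1.7 -0.1] rotdeg [-0.   0.2 -0.5]
"travel":[-0.0032, 0.0142, 0.0058],"dr":[-0.0004, 0.0025, -0.006]
1
n 5 dist [ 28.2  10.2 -74.2] rotdeg [0. 0. 0.]
"travel":[0.0, -0.0, 0.02],"dr":[0.0, 0.0, 0.0]
"travel":[0.0, -0.0, 0.02],"dr":[0.0, 0.0, 0.0]
"travel":[0.0, -0.0, 0.02],"dr":[0.0, 0.0, 0.0]
"travel":[0.0, -0.0, 0.02],"dr":[0.0, 0.0, 0.0]
"travel":[0.0, -0.0, 0.02],"dr":[0.0, 0.0, 0.0]
```

```bash
python3 - <<'E'
from h import *
p=r.camera("wrist");P,Q=cur()
T=np.array(p["T_tool_cam"]);f=240/np.tan(np.radians(p["fov_y"]/2))
def proj(X):
    t=Q.inv().apply(X-P);c=np.linalg.inv(T)@np.append(t,1);c=c[:3]
    th=np.arctan2(np.hypot(c[0],c[1]),c[2]);u=c[:2]/np.hypot(*c[:2])*th*f
    return u+[p["cx"],p["cy"]]
to,tr=pose((439,-320),np.radians(20))
for X in [(-101.9,65,55),(-101.9,-65,55),(80,65,55),(80,-65,55),(-92.1,60,55)]:
    print(X,proj(to+tr.apply(X)).round(0))
E
```

```text
(-101.9, 65, 55) [331. 155.]
(-101.9, -65, 55) [330. 357.]
(80, 65, 55) [537. 153.]
(80, -65, 55) [514. 299.]
(-92.1, 60, 55) [347. 163.]
```

```bash
python3 - <<'E'
from h import *
p,q=toolpose(*pose((438,-317),np.radians(20.5)),back=80);print(p)
rows(p,q)
E
```

```text
[ 267.49517339 -380.74914245  264.88820582]
n 1 dist [12.   3.2 -0. ] rotdeg [-0.   0.4 -1. ]
"travel":[-0.0012, 0.0143, 0.0058],"dr":[-0.0004, 0.0045, -0.0112]
```

```bash
python3 -m jog '[{"grip":0.3,"travel":[-0.001,0.0143,0.006],"dr":[0,0.0045,-0.011]},{"grip":0.3,"travel":[0,0,0.025],"dr":[0,0,0]},{"grip":0.3,"travel":[0,0,0.025],"dr":[0,0,0]},{"grip":0.3,"travel":[0,0,0.025],"dr":[0,0,0]},{"grip":0.3,"travel":[0,0,0.025],"dr":[0,0,0]},{"grip":0.3,"travel":[0,0,0],"dr":[0,0,0]}]' 60
python3 - <<'E'
from h import *
snap("wrist","w2")
E
```

```text
clock: 5.1
position: [296.2, -369.3, 189.5]
tool_rot: [0.559, 0.807, 0.157, 0.107]
wrist_force: [-0.1, 0.5, 0.0]
grip_width: 55.7
```

View pics/w2.png

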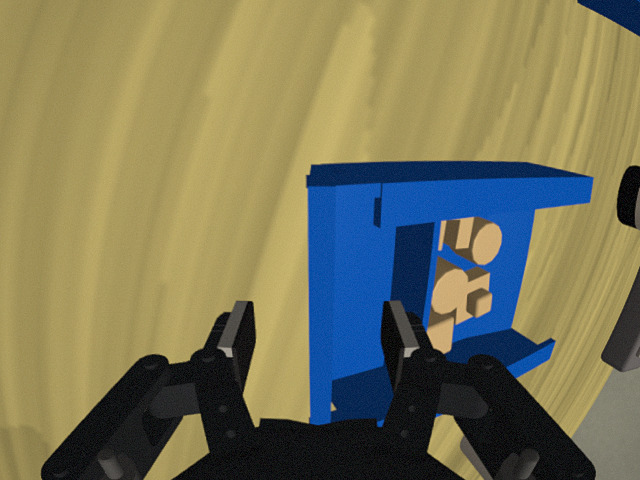

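```bash
python3 -m jog '[{"grip":-0.3,"travel":[0,0,0],"dr":[0,0,0]},{"grip":-0.6,"travel":[0,0,0],"dr":[0,0,0]},{"grip":-1,"travel":[0,0,0],"dr":[0,0,0]},{"grip":-1,"travel":[0,0,0],"dr":[0,0,0]},{"grip":-1,"travel":[0,0,0],"dr":[0,0,0]},{"grip":-1,"travel":[0,0,0],"dr":[0,0,0]},{"grip":-1,"travel":[0,0,0],"dr":[0,0,0]}]' 110
python3 - <<'E'
from h import *
snap("wrist","w3")
E
```

```text
clock: 6.02
position: [296.0, -370.1, 191.7]
tool_rot: [0.56, 0.806, 0.157, 0.11]
wrist_force: [2.2, 1.7, 5.6]
grip_width: 6.9
```

View pics/w3.png

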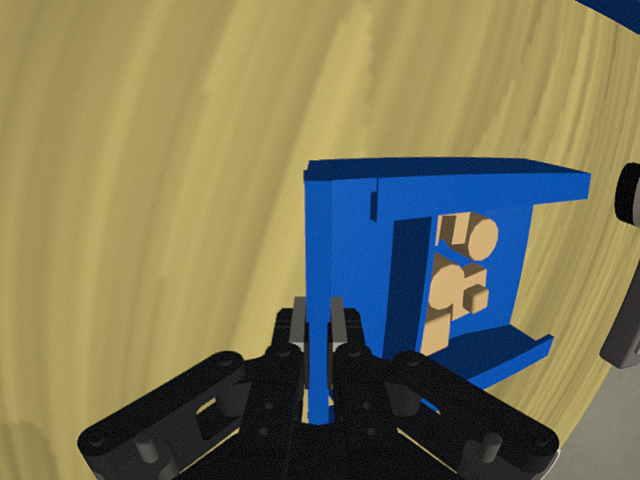

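```bash
python3 - <<'E'
from h import *
P,Q=cur()
rows(P+[0,0,200],Q,n=6)
E
```

```text
n 6 dist [  0.   0. 200.] rotdeg [0. 0. 0.]
"travel":[-0.0, 0.0157, -0.0386],"dr":[0.0, 0.0, 0.0]
"travel":[-0.0, 0.0157, -0.0386],"dr":[0.0, 0.0, 0.0]
"travel":[-0.0, 0.0157, -0.0386],"dr":[0.0, 0.0, 0.0]
"travel":[-0.0, 0.0157, -0.0386],"dr":[0.0, 0.0, 0.0]
"travel":[-0.0, 0.0157, -0.0386],"dr":[0.0, 0.0, 0.0]
"travel":[-0.0, 0.0157, -0.0386],"dr":[0.0, 0.0, 0.0]
```

```bash
python3 -m jog '[{"grip":-1,"travel":[0,0.005,-0.013],"dr":[0,0,0]},{"grip":-1,"travel":[0,0.011,-0.027],"dr":[0,0,0]},{"grip":-1,"travel":[0,0.0157,-0.0386],"dr":[0,0,0]},{"grip":-1,"travel":[0,0.0157,-0.0386],"dr":[0,0,0]},{"grip":-1,"travel":[0,0.0157,-0.0386],"dr":[0,0,0]},{"grip":-1,"travel":[0,0.0157,-0.0386],"dr":[0,0,0]},{"grip":-1,"travel":[0,0.0157,-0.0386],"dr":[0,0,0]},{"grip":-1,"travel":[0,0,0],"dr":[0,0,0]}]' 110
python3 - <<'E'
from h import *
snap("wrist","w4");p=snap("scene","s4")
P,Q=cur();Rt=Q*RT.inv()
print(Rt.as_euler('ZYX',degrees=True))
print(P+155*Q.as_matrix()[:,2]-Rt.apply((-94,0,47)))
print([(t,d['position'],d['score']) for t in('tray','tray_nose') for d in r.landmark_of(p,t)])
E
```

```text
clock: 7.08
position: [295.6, -370.1, 393.7]
tool_rot: [0.559, 0.807, 0.155, 0.111]
wrist_force: [0.7, 0.2, -4.7]
grip_width: 6.9
[20.52536565  0.1387865   0.11547423]
[ 437.08181379 -315.83867013  199.41886785]
[('tray', [312.8, -601.1, 0.7], 0.73), ('tray', [413.8, -286.9, 210.1], 0.56), ('tray_nose', [510.6, -294.3, 207.7], 0.94), ('tray_nose', [267.3, -535.5, 12.9], 0.85), ('tray_nose', [468.8, 307.7, 143.7], 0.73)]
```

View pics/w4.png

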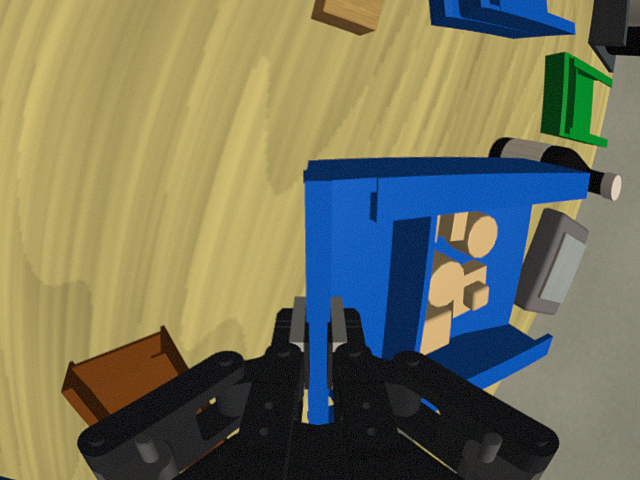

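View pics/s4.png

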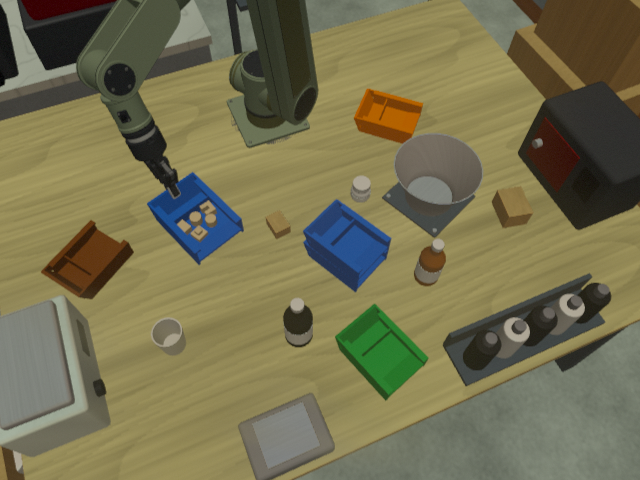

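```bash
cat >> h.py <<'E'
HOP=np.array([471,312.])
def pour(psi,th,back,nz):
    psi=np.radians(psi);Rt=R.from_euler('z',psi)*R.from_euler('y',np.radians(th))
    nose=np.array([*(HOP-back*np.array([np.cos(psi),np.sin(psi)])),nz])
    return nose-Rt.apply((80,0,12)),Rt
E
python3 - <<'E'
from h import *
a=toolpose(*pose((510,-20),np.radians(26),0,205));b=toolpose(*pour(33,0,60,225))
print(a[0],b[0])
rows(*a,vmax=42);rows(*b,p0=a[0],R0=a[1],vmax=42)
E
```

```text
[373.32576239 -86.6604797  395.71349746] [226.05450081 152.93053291 403.71349746]
n 7 dist [ 78.  282.7   6. ] rotdeg [-0.1  1.8 -5.2]
"travel":[0.0424, 0.0289, 0.0106],"dr":[-0.0002, 0.0029, -0.0082]
"travel":[0.042, 0.0294, 0.0108],"dr":[-0.0002, 0.0029, -0.0082]
"travel":[0.0416, 0.0299, 0.011],"dr":[-0.0002, 0.0029, -0.0082]
"travel":[0.0411, 0.0305, 0.0112],"dr":[-0.0002, 0.0029, -0.0082]
"travel":[0.0407, 0.031, 0.0114],"dr":[-0.0002, 0.0029, -0.0082]
"travel":[0.0402, 0.0315, 0.0116],"dr":[-0.0002, 0.0029, -0.0082]
"travel":[0.0397, 0.032, 0.0118],"dr":[-0.0002, 0.0029, -0.0082]
n 7 dist [-147.3  239.6    8. ] rotdeg [-0.   2.6 -6.5]
"travel":[0.05, -0.004, -0.0032],"dr":[-0.0, 0.0042, -0.0103]
"travel":[0.0501, -0.0032, -0.0028],"dr":[-0.0, 0.0042, -0.0103]
"travel":[0.0501, -0.0024, -0.0025],"dr":[-0.0, 0.0042, -0.0103]
"travel":[0.0502, -0.0016, -0.0022],"dr":[-0.0, 0.0042, -0.0103]
"travel":[0.0502, -0.0007, -0.0018],"dr":[-0.0, 0.0042, -0.0103]
"travel":[0.0502, 0.0001, -0.0015],"dr":[-0.0, 0.0042, -0.0103]
"travel":[0.0502, 0.0009, -0.0012],"dr":[-0.0, 0.0042, -0.0103]
```

```bash
python3 - <<'E'
from h import *
a=toolpose(*pose((510,-20),np.radians(42),0,205));b=toolpose(*pour(68,0,60,222))
print(a[0],b[0])
rows(*a,vmax=42);rows(*b,p0=a[0],R0=a[1],vmax=42)
E
```

```text
[ 396.99440892 -121.75069123  395.71349746] [361.59089167  41.20295432 400.71349746]
n 7 dist [101.6 247.6   6. ] rotdeg [ -0.1   7.8 -20. ]
"travel":[0.0351, 0.0305, 0.0112],"dr":[-0.0001, 0.0124, -0.0318]
"travel":[0.0333, 0.0322, 0.0119],"dr":[-0.0001, 0.0124, -0.0318]
"travel":[0.0314, 0.0338, 0.0125],"dr":[-0.0001, 0.0124, -0.0318]
"travel":[0.0294, 0.0353, 0.0131],"dr":[-0.0001, 0.0124, -0.0318]
"travel":[0.0274, 0.0367, 0.0137],"dr":[-0.0001, 0.0124, -0.0318]
"travel":[0.0252, 0.0381, 0.0142],"dr":[-0.0001, 0.0124, -0.0318]
"travel":[0.023, 0.0393, 0.0147],"dr":[-0.0001, 0.0124, -0.0318]
n 4 dist [-35.4 163.    5. ] rotdeg [  0.    9.7 -24.1]
"travel":[0.0452, 0.0246, 0.0082],"dr":[0.0, 0.0271, -0.067]
"travel":[0.042, 0.0292, 0.0101],"dr":[0.0, 0.0271, -0.067]
"travel":[0.0383, 0.0334, 0.0118],"dr":[0.0, 0.0271, -0.067]
"travel":[0.034, 0.0372, 0.0133],"dr":[0.0, 0.0271, -0.067]
```

```bash
python3 -m jog '[{"grip":-1,"travel":[0.0176,0.0153,0.0056],"dr":[0,0.0062,-0.0159]},{"grip":-1,"travel":[0.0342,0.0313,0.0115],"dr":[0,0.0124,-0.0318]},{"grip":-1,"travel":[0.0324,0.033,0.0122],"dr":[0,0.0124,-0.0318]},{"grip":-1,"travel":[0.0304,0.0345,0.0128],"dr":[0,0.0124,-0.0318]},{"grip":-1,"travel":[0.0284,0.036,0.0134],"dr":[0,0.0124,-0.0318]},{"grip":-1,"travel":[0.0263,0.0374,0.014],"dr":[0,0.0124,-0.0318]},{"grip":-1,"travel":[0.0241,0.0387,0.0145],"dr":[0,0.0124,-0.0318]},{"grip":-1,"travel":[0.0115,0.0196,0.0074],"dr":[0,0.0062,-0.0159]}]'
python3 - <<'E'
from h import *
b=toolpose(*pour(68,0,60,222))
rows(*b,vmax=42)
E
```

```text
clock: 8.28
position: [396.6, -119.4, 396.1]
tool_rot: [0.397, 0.898, 0.173, 0.077]
wrist_force: [0.1, -0.5, -3.5]
grip_width: 6.5
n 4 dist [-35.  160.6   4.6] rotdeg [ -0.1   9.7 -23.9]
"travel":[0.0445, 0.0243, 0.0082],"dr":[-0.0003, 0.0268, -0.0663]
"travel":[0.0414, 0.0288, 0.01],"dr":[-0.0003, 0.0268, -0.0663]
"travel":[0.0377, 0.0329, 0.0117],"dr":[-0.0003, 0.0268, -0.0663]
"travel":[0.0335, 0.0366, 0.0132],"dr":[-0.0003, 0.0268, -0.0663]
```

```bash
python3 -m jog '[{"grip":-1,"travel":[0.0445,0.0243,0.0082],"dr":[0,0.0268,-0.0663]},{"grip":-1,"travel":[0.0414,0.0288,0.01],"dr":[0,0.0268,-0.0663]},{"grip":-1,"travel":[0.0377,0.0329,0.0117],"dr":[0,0.0268,-0.0663]},{"grip":-1,"travel":[0.0335,0.0366,0.0132],"dr":[0,0.0268,-0.0663]},{"grip":-1,"travel":[0,0,0],"dr":[0,0,0]}]'
python3 - <<'E'
from h import *
snap("wrist","w5");snap("top","t5")
print(r.get_obs()['q'])
p0,R0=toolpose(*pour(68,0,60,222))
p0,R0=cur()
for th,back,nz in[(20,55,200),(35,50,190),(50,45,180),(65,45,172),(75,45,170)]:
    a=toolpose(*pour(68,th,back,nz));print(th,a[0].round());rows(*a,p0=p0,R0=R0,wmax=7.6);p0,R0=a
E
```

```text
clock: 8.9
position: [360.7, 41.2, 400.2]
tool_rot: [0.186, 0.964, 0.186, 0.036]
wrist_force: [0.6, -0.3, -3.9]
grip_width: 6.6
[-0.06387464 -0.04644793  2.04619584  0.41640524  1.05334788 -1.44080415]
20 [392. 115. 447.]
n 3 dist [29.8 76.1 46.7] rotdeg [19.8  0.1 -0.1]
"travel":[0.0004, 0.0388, -0.0055],"dr":[0.0733, 0.0005, -0.0004]
"travel":[0.0004, 0.038, -0.0099],"dr":[0.0733, 0.0005, -0.0004]
"travel":[0.0004, 0.0366, -0.0142],"dr":[0.0733, 0.0005, -0.0004]
35 [419. 184. 469.]
n 2 dist [27.9 68.9 22.2] rotdeg [15. -0.  0.]
"travel":[0.0, 0.0469, -0.0122],"dr":[0.0833, -0.0, 0.0]
"travel":[0.0, 0.0449, -0.0183],"dr":[0.0833, -0.0, 0.0]
50 [450. 259. 473.]
n 2 dist [30.1 74.5  3.1] rotdeg [15.  0. -0.]
"travel":[0.0, 0.0485, -0.0132],"dr":[0.0833, 0.0, -0.0]
"travel":[0.0, 0.0463, -0.0194],"dr":[0.0833, 0.0, -0.0]
65 [478. 330. 458.]
n 2 dist [ 28.5  70.6 -14.8] rotdeg [15. -0.  0.]
"travel":[0.0, 0.0464, -0.0142],"dr":[0.0833, -0.0, 0.0]
"travel":[0.0, 0.0441, -0.0201],"dr":[0.0833, -0.0, 0.0]
75 [496. 375. 440.]
n 2 dist [ 18.2  45.1 -17.4] rotdeg [10. -0. -0.]
"travel":[-0.0, 0.0297, -0.0128],"dr":[0.0556, -0.0, -0.0]
"travel":[-0.0, 0.0285, -0.0153],"dr":[0.0556, -0.0, -0.0]
```

View pics/t5.png

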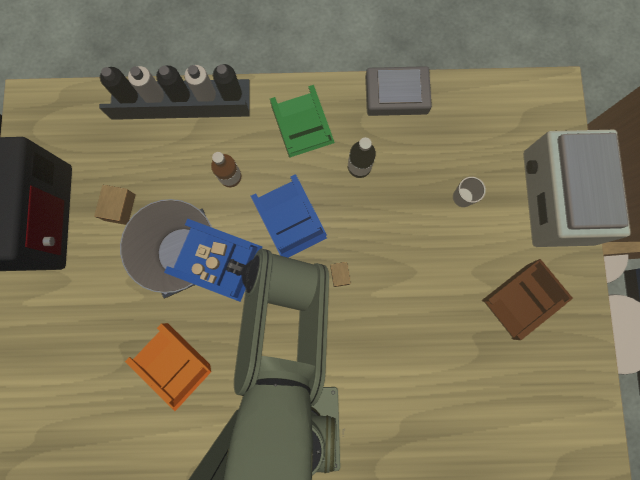

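View pics/w5.png

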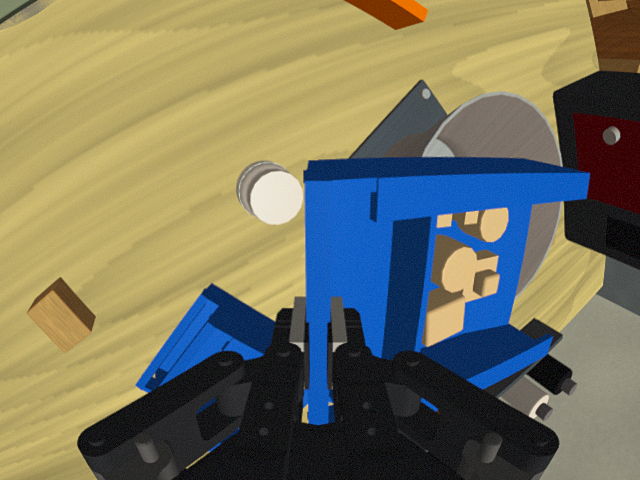

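```bash
python3 -m jog '[{"grip":-1,"travel":[0,0.0388,-0.0055],"dr":[0.0733,0,0]},{"grip":-1,"travel":[0,0.038,-0.0099],"dr":[0.0733,0,0]},{"grip":-1,"travel":[0,0.0366,-0.0142],"dr":[0.0733,0,0]},{"grip":-1,"travel":[0,0,0],"dr":[0,0,0]},{"grip":-1,"travel":[0,0.0235,-0.0061],"dr":[0.0417,0,0]},{"grip":-1,"travel":[0,0.0469,-0.0140],"dr":[0.0833,0,0]},{"grip":-1,"travel":[0,0.0225,-0.0095],"dr":[0.0417,0,0]}]'
python3 - <<'E'
from h import *
snap("top","t6")
P,Q=cur();Rt=Q*RT.inv();print(Rt.as_euler('ZYX',degrees=True), P+155*Q.as_matrix()[:,2]+Rt.apply((174,0,-35)),r.get_obs()['q'])
p0,R0=P,Q
for th,back,nz in[(50,45,180),(65,45,172),(75,45,170)]:
    a=toolpose(*pour(68,th,back,nz));print(th,a[0].round());rows(*a,p0=p0,R0=R0,wmax=5.1);p0,R0=a
E
```

```text
clock: 9.88
position: [422.2, 184.1, 467.5]
tool_rot: [0.192, 0.975, -0.111, -0.022]
wrist_force: [0.0, -1.1, -4.5]
grip_width: 7.1
[ 6.77424676e+01  3.49647470e+01 -3.98767556e-02] [456.52084421 266.77199588 187.93434934] [ 0.43633816  0.14385364  1.65144504 -0.15359081  1.514025   -0.72467793]
50 [450. 259. 473.]
n 3 dist [26.4 73.3  5.3] rotdeg [15.  -0.1 -0.2]
"travel":[0.0014, 0.0311, -0.0094],"dr":[0.0557, -0.0002, -0.0009]
"travel":[0.0013, 0.0302, -0.0121],"dr":[0.0557, -0.0002, -0.0009]
"travel":[0.0013, 0.029, -0.0147],"dr":[0.0557, -0.0002, -0.0009]
65 [478. 330. 458.]
n 3 dist [ 28.5  70.6 -14.8] rotdeg [15. -0.  0.]
"travel":[0.0, 0.0309, -0.0095],"dr":[0.0556, -0.0, 0.0]
"travel":[0.0, 0.03, -0.0121],"dr":[0.0556, -0.0, 0.0]
"travel":[0.0, 0.0288, -0.0147],"dr":[0.0556, -0.0, 0.0]
75 [496. 375. 440.]
n 2 dist [ 18.2  45.1 -17.4] rotdeg [10. -0. -0.]
"travel":[-0.0, 0.0297, -0.0128],"dr":[0.0556, -0.0, -0.0]
"travel":[-0.0, 0.0285, -0.0153],"dr":[0.0556, -0.0, -0.0]
```

View pics/t6.png

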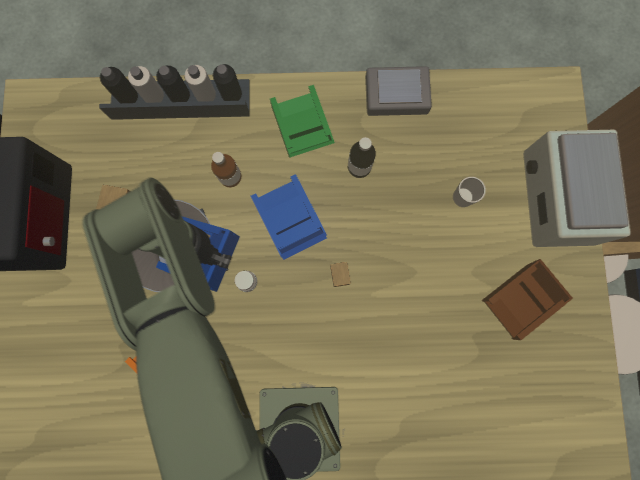

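```bash
python3 -m jog '[{"grip":-1,"travel":[0.0014,0.0311,-0.0094],"dr":[0.0557,0,-0.0009]},{"grip":-1,"travel":[0.0013,0.0302,-0.0121],"dr":[0.0557,0,-0.0009]},{"grip":-1,"travel":[0.0013,0.029,-0.0147],"dr":[0.0557,0,-0.0009]},{"grip":-1,"travel":[0,0,0],"dr":[0,0,0]},{"grip":-1,"travel":[0,0,0],"dr":[0,0,0]},{"grip":-1,"travel":[0,0.0309,-0.0095],"dr":[0.0556,0,0]},{"grip":-1,"travel":[0,0.03,-0.0121],"dr":[0.0556,0,0]},{"grip":-1,"travel":[0,0.0288,-0.0147],"dr":[0.0556,0,0]},{"grip":-1,"travel":[0,0,0],"dr":[0,0,0]},{"grip":-1,"travel":[0,0,0],"dr":[0,0,0]}]'
python3 - <<'E'
from h import *
snap("wrist","w7");snap("scene","s7")
P,Q=cur();Rt=Q*RT.inv();print(Rt.as_euler('ZYX',degrees=True), P+155*Q.as_matrix()[:,2]+Rt.apply((174,0,-35)),r.get_obs()['q'])
E
```

```text
clock: 11.18
position: [476.6, 326.7, 459.4]
tool_rot: [0.179, 0.913, -0.359, -0.069]
wrist_force: [0.1, -0.7, -3.1]
grip_width: 6.6
[67.65968678 64.89531974 -0.27123301] [453.11348169 267.72467563 173.89948297] [ 0.66618175  0.45127831  1.31777329 -0.38574828  2.02022501 -0.56979721]
```

View pics/w7.png

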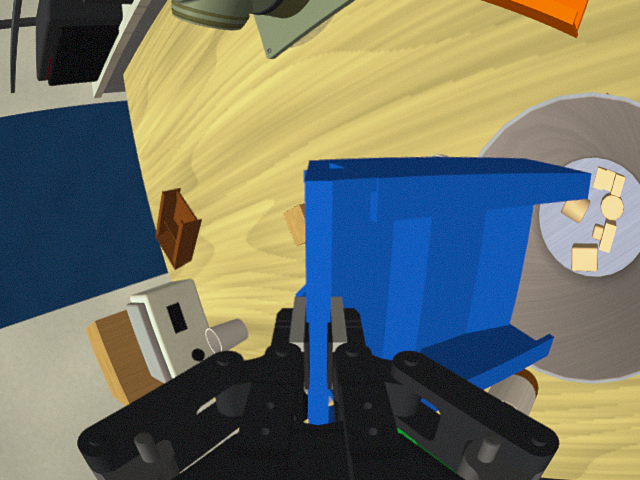

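View pics/s7.png

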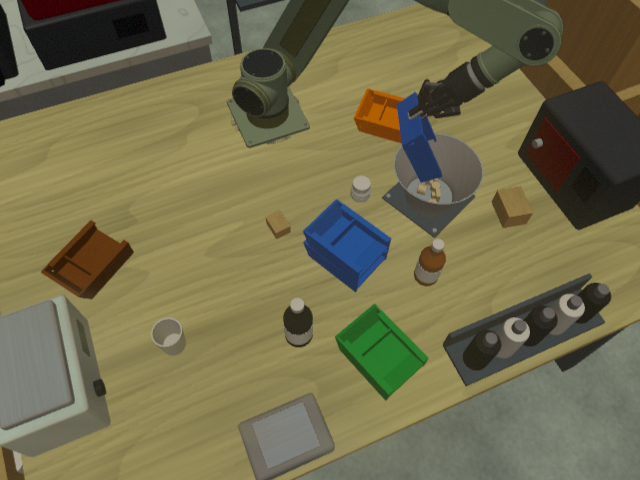

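```bash
python3 - <<'E'
from h import *
p0,R0=cur()
for th,back,nz in[(56,50,185),(47,52,192),(38,54,200),(29,56,208),(20,58,215),(11,60,222),(2,62,225)]:
    a=toolpose(*pour(68,th,back,nz));rows(*a,p0=p0,R0=R0,n=1);p0,R0=a
a=toolpose(*pose((545,10),np.radians(26.4),0,185))
rows(*a,p0=p0,R0=R0,vmax=42)
E
```

```text
n 1 dist [-17.3 -44.   17.5] rotdeg [-8.9  0.  -0.1]
"travel":[-0.0007, -0.0581, 0.0242],"dr":[-0.0988, 0.0003, -0.0016]
n 1 dist [-18.  -44.5   6.3] rotdeg [-9. -0.  0.]
"travel":[-0.0, -0.0541, 0.027],"dr":[-0.1, -0.0, 0.0]
n 1 dist [-17.7 -43.8   0.1] rotdeg [-9. -0. -0.]
"travel":[0.0, -0.0536, 0.0249],"dr":[-0.1, -0.0, -0.0]
n 1 dist [-17.  -42.2  -6.9] rotdeg [-9. -0.  0.]
"travel":[-0.0, -0.0523, 0.0239],"dr":[-0.1, -0.0, 0.0]
n 1 dist [-16.  -39.5 -14.5] rotdeg [-9.  0. -0.]
"travel":[0.0, -0.0507, 0.0245],"dr":[-0.1, 0.0, -0.0]
n 1 dist [-14.5 -35.9 -20.6] rotdeg [-9. -0.  0.]
"travel":[-0.0, -0.0493, 0.024],"dr":[-0.1, -0.0, 0.0]
n 1 dist [-12.7 -31.5 -30. ] rotdeg [-9.  0. -0.]
"travel":[-0.0, -0.0489, 0.0287],"dr":[-0.1, 0.0, -0.0]
n 5 dist [  45.6 -102.9  -36. ] rotdeg [ -1.9 -14.9  38.8]
"travel":[-0.0202, -0.0215, 0.0018],"dr":[-0.0042, -0.0331, 0.0863]
"travel":[-0.0228, -0.0186, 0.0027],"dr":[-0.0042, -0.0331, 0.0863]
"travel":[-0.0249, -0.0154, 0.0039],"dr":[-0.0042, -0.0331, 0.0863]
"travel":[-0.0265, -0.0119, 0.0051],"dr":[-0.0042, -0.0331, 0.0863]
"travel":[-0.0276, -0.0082, 0.0065],"dr":[-0.0042, -0.0331, 0.0863]
```

```bash
python3 -m jog '[{"grip":-1,"travel":[-0.0007,-0.0581,0.0242],"dr":[-0.0988,0,-0.0016]},{"grip":-1,"travel":[0,-0.0541,0.027],"dr":[-0.1,0,0]},{"grip":-1,"travel":[0,-0.0536,0.0249],"dr":[-0.1,0,0]},{"grip":-1,"travel":[0,-0.0523,0.0239],"dr":[-0.1,0,0]},{"grip":-1,"travel":[0,-0.0507,0.0245],"dr":[-0.1,0,0]},{"grip":-1,"travel":[0,-0.0493,0.024],"dr":[-0.1,0,0]},{"grip":-1,"travel":[0,-0.0489,0.0287],"dr":[-0.1,0,0]},{"grip":-1,"travel":[0,0,0],"dr":[0,0,0]}]'
python3 - <<'E'
from h import *
a=toolpose(*pose((545,10),np.radians(26.4),0,185))
rows(*a,vmax=42)
E
```

```text
clock: 12.28
position: [360.7, 43.8, 409.6]
tool_rot: [0.191, 0.967, 0.168, 0.03]
wrist_force: [-0.3, 0.1, -2.5]
grip_width: 7.2
n 5 dist [  48.1 -101.4  -33.8] rotdeg [ -2.3 -15.   38.5]
"travel":[-0.0208, -0.0206, 0.0015],"dr":[-0.0052, -0.0332, 0.0856]
"travel":[-0.0233, -0.0177, 0.0025],"dr":[-0.0052, -0.0332, 0.0856]
"travel":[-0.0253, -0.0144, 0.0036],"dr":[-0.0052, -0.0332, 0.0856]
"travel":[-0.0267, -0.011, 0.0049],"dr":[-0.0052, -0.0332, 0.0856]
"travel":[-0.0277, -0.0073, 0.0062],"dr":[-0.0052, -0.0332, 0.0856]
```

```bash
python3 -m jog '[{"grip":-1,"travel":[-0.0208,-0.0206,0.0015],"dr":[-0.0052,-0.0332,0.0856]},{"grip":-1,"travel":[-0.0233,-0.0177,0.0025],"dr":[-0.0052,-0.0332,0.0856]},{"grip":-1,"travel":[-0.0253,-0.0144,0.0036],"dr":[-0.0052,-0.0332,0.0856]},{"grip":-1,"travel":[-0.0267,-0.011,0.0049],"dr":[-0.0052,-0.0332,0.0856]},{"grip":-1,"travel":[-0.0277,-0.0073,0.0062],"dr":[-0.0052,-0.0332,0.0856]},{"grip":-1,"travel":[0,0,0],"dr":[0,0,0]}]'
python3 - <<'E'
import cv2,numpy as np
a=cv2.imread("pics/top0.png")[165:270,240:340];b=cv2.imread("pics/scene0.png")[190:300,295:400]
cv2.imwrite("pics/z1.png",np.hstack([cv2.resize(x,(400*1,420),interpolation=cv2.INTER_CUBIC) for x in(a,b)]))
from h import *
snap("wrist","w8")
E
```

```text
clock: 13.02
position: [414.0, -54.4, 378.7]
tool_rot: [0.514, 0.836, 0.165, 0.102]
wrist_force: [-0.6, -0.7, -2.8]
grip_width: 6.9
```

View pics/z1.png

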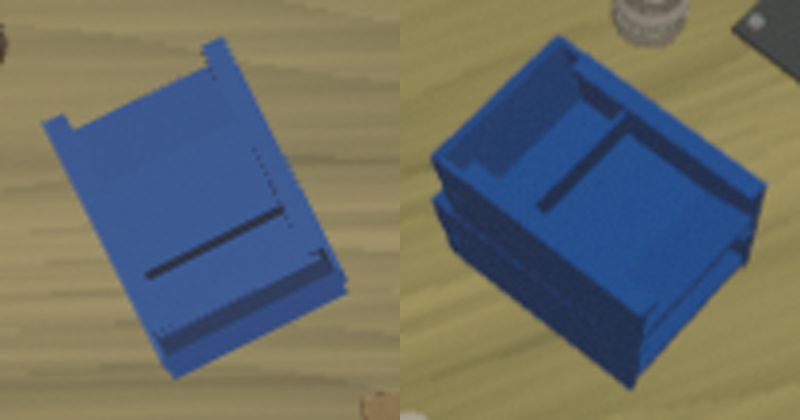

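View pics/w8.png

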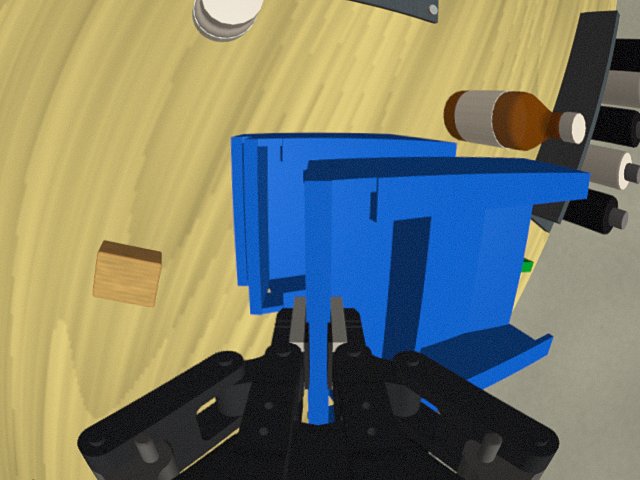

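```bash
python3 - <<'E'
from h import *
from scipy.optimize import least_squares
cams={}
for n in("scene","top"):
    p=r.camera(n);cams[n]=p
def proj(p,X):
    E=np.array(p["extrinsics"]);f=240/np.tan(np.radians(p["fov_y"]/2));c=E[:3,:3]@X+E[:3,3]
    return c[:2]/c[2]*f+[p["cx"],p["cy"]]
obs=[("top",(80,65),(250.75,195.5)),("top",(80,-65),(296.2,174.3)),("top",(-101.9,65),(284,259.7)),
("scene",(-101.9,65),(337,199.7)),("scene",(-101.9,-65),(303.7,231.1)),("scene",(80,-65),(359.3,273.3)),("scene",(80,65),(390.8,239))]
# check which is the +y side via init
def res(x,full=False):
    o,t=pose(x[:2],x[2],0,55)
    return np.array([proj(cams[n],o+t.apply((*a,55)))-b for n,a,b in obs]).ravel()
s=least_squares(res,[555,20,.46],loss='soft_l1',f_scale=1.5)
print(s.x[:2],np.degrees(s.x[2]),s.fun.reshape(-1,2).round(1))
# per camera
for n in("scene","top"):
    k=[o for o in obs if o[0]==n]
    f=lambda x:np.array([proj(cams[n],pose(x[:2],x[2],0,55)[0]+pose(x[:2],x[2],0,55)[1].apply((*a,55)))-b for _,a,b in k]).ravel()
    s=least_squares(f,[555,20,.46]);print(n,s.x[:2],np.degrees(s.x[2]),s.fun.round(1))
E
```

```text
[557.47920905  19.0442637 ] 26.215487157401583 [[-1.  -1.2]
 [-1.7 -2.4]
 [-2.5 -3.5]
 [-3.  -1.4]
 [-2.7 -0.4]
 [-1.4  0. ]
 [-0.5 -1.1]]
scene [561.08281796  22.43825648] 25.398874703598757 [-0.6 -0.9 -0.8 -0.3 -0.   0.9  1.4  0.1]
top [551.06598757  14.68429494] 26.325216982490947 [ 0.7  1.2 -0.  -0.1 -0.6 -1. ]
```

```bash
python3 - <<'E'
import cv2
a=cv2.imread("pics/w8.png")[115:325,220:470]
cv2.imwrite("pics/z2.png",cv2.resize(cv2.convertScaleAbs(a,alpha=1.6,beta=20),None,fx=3.0,fy=2.8,interpolation=cv2.INTER_CUBIC))
from h import *
p=r.camera("wrist");P,Q=cur()
T=np.array(p["T_tool_cam"]);f=240/np.tan(np.radians(p["fov_y"]/2))
def proj(X):
    t=Q.inv().apply(X-P);c=np.linalg.inv(T)@np.append(t,1);c=c[:3]
    th=np.arctan2(np.hypot(c[0],c[1]),c[2]);u=c[:2]/np.hypot(*c[:2])*th*f
    return u+[p["cx"],p["cy"]]
for z in(0,55):
  to,tr=pose((556,19.5),np.radians(26.2),z=z)
  for X in [(-101.9,65,55),(-92.1,60,55),(-101.9,-65,55),(80,65,55)]:
    u=proj(to+tr.apply(X));print(z,X,u.round(0),((u-[220,115])*[3,2.8]).round(0))
Rt=Q*RT.inv();to=P+155*Q.as_matrix()[:,2]-Rt.apply((-94,0,47));print(to,Rt.as_euler('ZYX',degrees=True))
for X in [(-101.9,65,55),(80,65,55),(-101.9,-65,55),(80,-65,55)]:
    u=proj(to+Rt.apply(X));print('held',X,u.round(0))
E
```

```text
0 (-101.9, 65, 55) [232. 139.] [36. 66.]
0 (-92.1, 60, 55) [244. 144.] [73. 82.]
0 (-101.9, -65, 55) [240. 289.] [ 59. 486.]
0 (80, 65, 55) [421. 138.] [602.  63.]
55 (-101.9, 65, 55) [246. 143.] [77. 78.]
55 (-92.1, 60, 55) [261. 150.] [122.  97.]
55 (-101.9, -65, 55) [254. 319.] [103. 572.]
55 (80, 65, 55) [459. 143.] [716.  79.]
[549.79252145  15.30230158 188.63415318] [26.91464051 -0.36365913 -0.0822955 ]
held (-101.9, 65, 55) [305. 178.]
held (80, 65, 55) [593. 171.]
held (-101.9, -65, 55) [309. 458.]
held (80, -65, 55) [549. 354.]
```

View pics/z2.png

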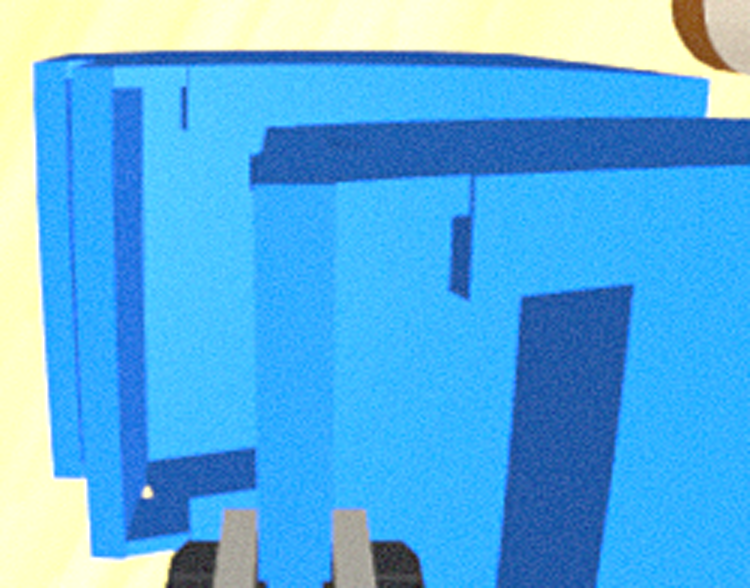

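```bash
cat >> h.py <<'E'
def wproj(p,P,Q):
    T=np.array(p["T_tool_cam"]);f=240/np.tan(np.radians(p["fov_y"]/2))
    def proj(X):
        t=Q.inv().apply(X-P);c=np.linalg.inv(T)@np.append(t,1);c=c[:3]
        th=np.arctan2(np.hypot(c[0],c[1]),c[2]);u=c[:2]/np.hypot(*c[:2])*th*f
        return u+[p["cx"],p["cy"]]
    return proj
E
python3 - <<'E'
from h import *
from scipy.optimize import least_squares
P,Q=cur();p=r.camera("wrist");pr=wproj(p,P,Q)
k=np.array([3,2.8])
for ob in ([((-101.9,65,55),(75,65)),((-101.9,-65,55),(92,555)),((80,65,55),(708,80))],
           [((-101.9,65,0),(36,62)),((-101.9,-65,0),(56,477))]):
    def f(x):
        o,t=pose(x[:2],x[2],0,55)
        return np.array([pr(o+t.apply(a))-(np.array(b)/k+[220,115]) for a,b in ob]).ravel()
    s=least_squares(f,[556,19,.45]);print(s.x[:2],np.degrees(s.x[2]),s.fun.round(1))
Rt=Q*RT.inv();to=P+155*Q.as_matrix()[:,2]-Rt.apply((-94,0,47))
def g(x):
    o,t=pose(x[:2],x[2],0,to[2]);return np.array([pr(o+t.apply(a))-b for a,b in [((-101.9,65,55),(305,181)),((80,65,55),(588,172)),((80,-65,55),(551.5,336))]]).ravel()
s=least_squares(g,[*to[:2],.45]);print('held',to,s.x[:2],np.degrees(s.x[2]),s.fun.round(1))
E
```

```text
[553.52089195  20.25945092] 25.100014934644594 [-0.3 -1.1 -0.8  2.5  2.3 -0.8]
[555.0001298   20.68837349] 25.89155868088774 [-0.1 -1.1  0.2  1.4]
held [549.79252145  15.30230158 188.63415318] [550.13000047  17.74699882] 28.58366151290471 [ 0.3  0.9  5.  -8.6  1.6 11.2]
```

```bash
python3 - <<'E'
from h import *
a=toolpose(*pose((554.5,20),np.radians(25.8),0,122))
rows(*a,vmax=25)
E
```

```text
n 3 dist [  4.7   7.7 -65.5] rotdeg [ 0.4 -0.3  1. ]
"travel":[0.002, -0.0074, 0.0265],"dr":[0.0014, -0.0012, 0.0039]
"travel":[0.002, -0.0074, 0.0265],"dr":[0.0014, -0.0012, 0.0039]
"travel":[0.0021, -0.0073, 0.0265],"dr":[0.0014, -0.0012, 0.0039]
```

```bash
python3 -m jog '[{"grip":-1,"travel":[0.002,-0.0074,0.0265],"dr":[0.0014,-0.0012,0.0039]},{"grip":-1,"travel":[0.002,-0.0074,0.0265],"dr":[0.0014,-0.0012,0.0039]},{"grip":-1,"travel":[0.0021,-0.0073,0.0265],"dr":[0.0014,-0.0012,0.0039]},{"grip":-1,"travel":[0,0,0],"dr":[0,0,0]}]'
python3 - <<'E'
from h import *
import cv2
s=snap("scene","s9")["color"];t=snap("top","t9")["color"];snap("wrist","w9")
print(r.get_obs()['wrist_force'])
a=t[165:270,240:340,::-1];b=s[175:300,290:405,::-1]
cv2.imwrite("pics/z9.png",cv2.convertScaleAbs(np.hstack([cv2.resize(x,(400,440),interpolation=cv2.INTER_CUBIC) for x in(a,b)]),alpha=1.5))
E
```

```text
clock: 13.78
position: [417.1, -46.3, 311.1]
tool_rot: [0.522, 0.831, 0.161, 0.099]
wrist_force: [-1.0, -0.5, -2.1]
grip_width: 6.9
[ 0.23744576 -0.86749933 -2.12465456]
```

View pics/z9.png

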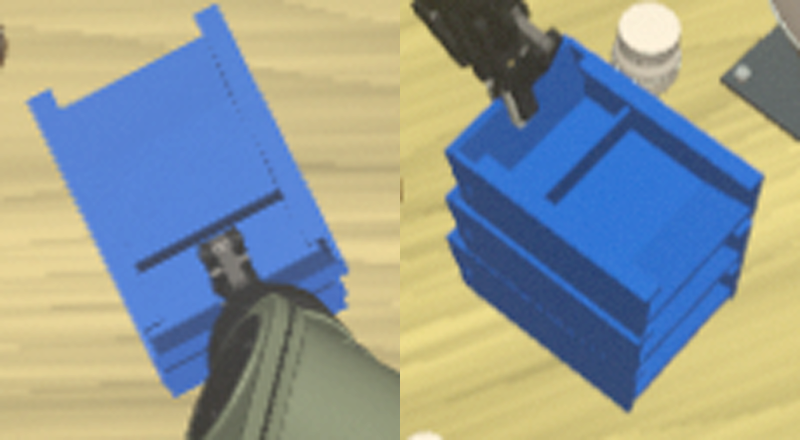

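View pics/w9.png

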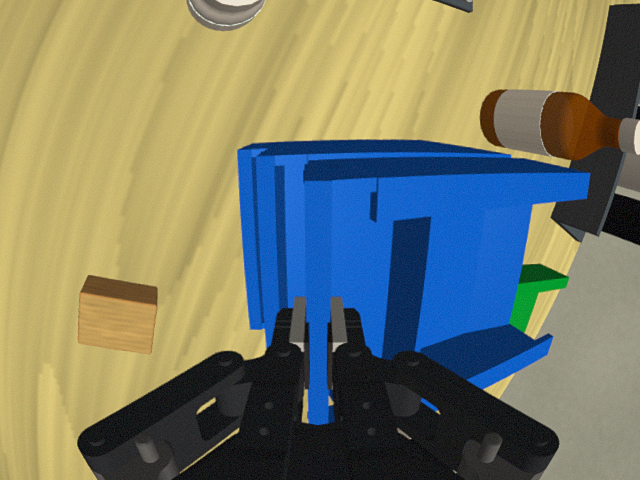

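```bash
python3 - <<'E'
from h import *
from scipy.optimize import least_squares
p=r.camera("scene")
def proj(p,X):
    E=np.array(p["extrinsics"]);f=240/np.tan(np.radians(p["fov_y"]/2));c=E[:3,:3]@X+E[:3,3]
    return c[:2]/c[2]*f+[p["cx"],p["cy"]]
P,Q=cur();Rt=Q*RT.inv();to=P+155*Q.as_matrix()[:,2]-Rt.apply((-94,0,47));print(to,Rt.as_euler('ZYX',degrees=True))
obs=[((-101.9,65),(338.3,185.5)),((-101.9,-65),(303.5,218.2)),((80,-65),(361.9,261.1)),((80,65),(394.4,225.3))]
f=lambda x:np.array([proj(p,pose(x[:2],x[2],0,to[2])[0]+pose(x[:2],x[2],0,0)[1].apply((*a,55)))-b for a,b in obs]).ravel()
s=least_squares(f,[555,20,.46]);print(s.x[:2],np.degrees(s.x[2]),s.fun.round(1))
E
```

```text
[555.46102691  18.87329169 122.79674069] [25.68871253 -0.08846986 -0.05503127]
[563.77405147  21.57550372] 25.797222401291823 [-0.9 -1.  -0.8 -0.5  0.1  0.9  1.6  0.3]
```

```bash
python3 - <<'E'
from h import *
a=toolpose(*pose((554,20),np.radians(25.6),0,111))
rows(*a,n=2)
E
```

```text
n 2 dist [ -1.2   1.3 -11.6] rotdeg [0.1 0.  0.1]
"travel":[0.0011, -0.003, 0.0066],"dr":[0.0005, 0.0001, 0.0006]
"travel":[0.0011, -0.003, 0.0066],"dr":[0.0005, 0.0001, 0.0006]
```

```bash
python3 -m jog '[{"grip":-1,"travel":[0.0011,-0.003,0.0066],"dr":[0,0,0.0006]},{"grip":-1,"travel":[0.0011,-0.003,0.0066],"dr":[0,0,0.0006]},{"grip":-1,"travel":[0,0,0],"dr":[0,0,0]},{"grip":-1,"travel":[0,0,0],"dr":[0,0,0]}]'
```

```text
clock: 14.48
position: [416.3, -45.7, 301.7]
tool_rot: [0.523, 0.83, 0.162, 0.102]
wrist_force: [-7.1, -2.7, 9.9]
grip_width: 6.7
```

```bash
python3 -m jog '[{"grip":-1,"travel":[0,0.001,-0.0024],"dr":[0,0,0]},{"grip":-1,"travel":[0,0,0],"dr":[0,0,0]}]'
python3 - <<'E'
from h import *
import cv2
s=snap("scene","s10")["color"]
print(r.get_obs()['wrist_force'])
P,Q=cur();Rt=Q*RT.inv();print(P+155*Q.as_matrix()[:,2]-Rt.apply((-94,0,47)),Rt.as_euler('ZYX',degrees=True))
cv2.imwrite("pics/z10.png",cv2.convertScaleAbs(cv2.resize(s[175:300,290:405,::-1],(552,600),interpolation=cv2.INTER_CUBIC),alpha=1.8))
E
```

```text
clock: 14.72
position: [416.4, -45.6, 302.5]
tool_rot: [0.523, 0.83, 0.162, 0.101]
wrist_force: [0.5, -0.0, -2.4]
grip_width: 6.6
[ 0.68237586 -0.0989708  -3.4644108 ]
[553.22891649  20.30115597 111.48589994] [25.57472609  0.05071358  0.09172541]
```

View pics/z10.png

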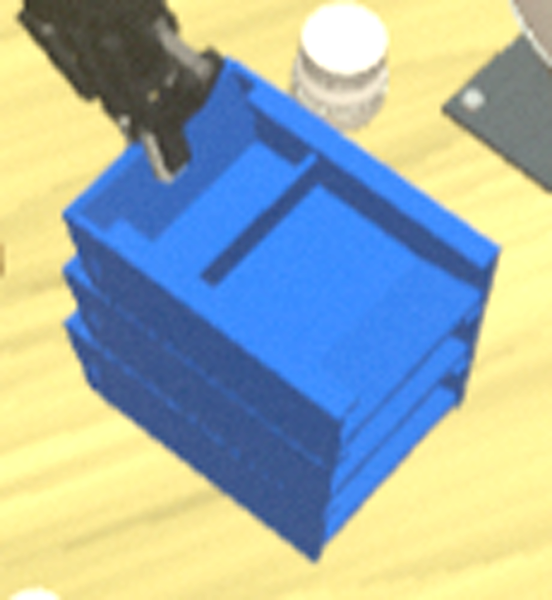

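```bash
python3 -m jog '[{"grip":-0.8,"travel":[0,0,0],"dr":[0,0,0]},{"grip":-0.7,"travel":[0,0,0],"dr":[0,0,0]},{"grip":-0.5,"travel":[0,0,0],"dr":[0,0,0]},{"grip":-0.3,"travel":[0,0,0],"dr":[0,0,0]},{"grip":-0.2,"travel":[0,0,0],"dr":[0,0,0]},{"grip":-0.2,"travel":[0,0,0],"dr":[0,0,0]}]' 20
python3 - <<'E'
from h import *
snap("wrist","w11")
E
```

```text
clock: 15.52
position: [416.4, -45.6, 302.6]
tool_rot: [0.523, 0.83, 0.162, 0.101]
wrist_force: [-0.3, -0.7, -0.7]
grip_width: 34.0
```

View pics/w11.png

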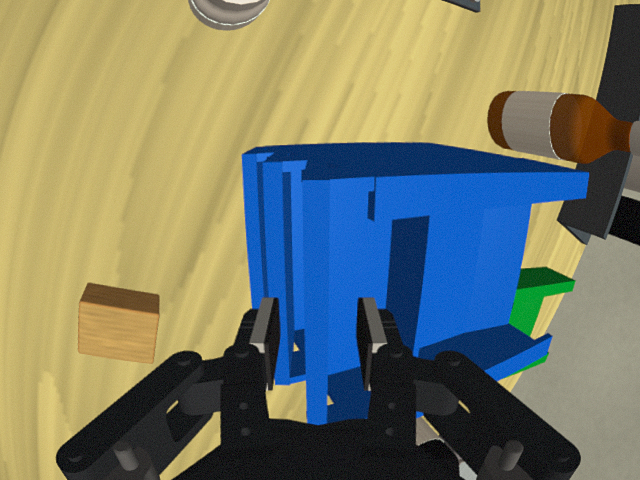

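Fingers clear of the wall on both sides (pads at columns 270 and 362, wall about 318); the column side faces line up. I'll retreat along the tool axis, then up.

```bash
python3 -m jog '[{"grip":-0.2,"travel":[0,0,-0.02],"dr":[0,0,0]},{"grip":-0.2,"travel":[0,0,-0.03],"dr":[0,0,0]},{"grip":-0.2,"travel":[0,0,-0.05],"dr":[0,0,0]},{"grip":-0.2,"travel":[0,0,-0.06],"dr":[0,0,0]},{"grip":-0.2,"travel":[0,-0.05,-0.04],"dr":[0,0,0]},{"grip":-0.2,"travel":[0,0,0],"dr":[0,0,0]}]'
python3 - <<'E'
from h import *
import cv2
s=snap("scene","s12")["color"];t=snap("top","t12")["color"];w=snap("wrist","w12")
a=t[150:285,100:340,::-1];b=s[120:300,290:490,::-1]
cv2.imwrite("pics/z12.png",cv2.convertScaleAbs(np.hstack([cv2.resize(x,(400,400),interpolation=cv2.INTER_CUBIC) for x in(a,b)]),alpha=1.5))
for c in("top","scene"):
    p=r.camera(c)
    for n in("tray","tray_nose","part_a"):
        print(c,n,[([round(v) for v in d["position"]],round(d["score"],2)) for d in r.landmark_of(p,n) if d["score"]>.35])
E
```

```text
clock: 16.32
position: [327.3, -88.2, 437.3]
tool_rot: [0.524, 0.83, 0.161, 0.103]
wrist_force: [0.9, -0.1, -0.1]
grip_width: 34.2
top tray [([311, -605, 5], 0.93), ([555, 17, 112], 0.57)]
top tray_nose [([266, -536, 14], 0.84), ([631, 56, 124], 0.56)]
top part_a [([429, 340, 29], 0.68), ([453, 294, 27], 0.63), ([455, 338, 29], 0.6), ([488, 321, 32], 0.56), ([557, 19, 113], 0.37)]
scene tray [([548, 14, 112], 0.89), ([472, 309, -2], 0.62), ([313, -600, 2], 0.58)]
scene tray_nose [([266, -537, 13], 0.96), ([623, 51, 121], 0.74)]
scene part_a [([453, 297, 25], 0.65), ([486, 323, 28], 0.52), ([434, 337, 25], 0.48), ([458, 337, 23], 0.44)]
```

View pics/z12.png

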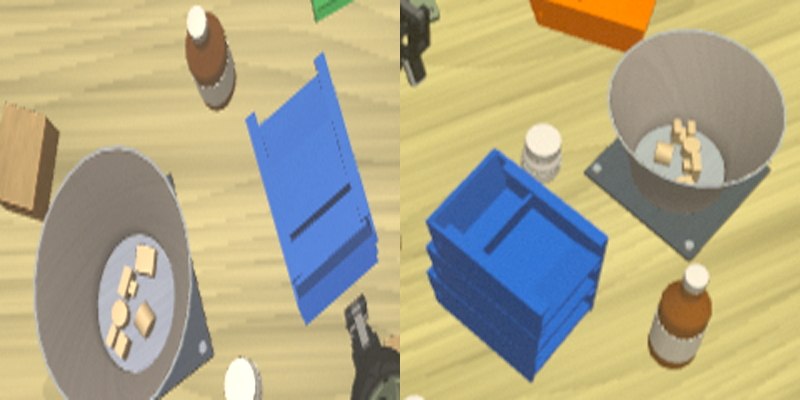

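View pics/w12.png

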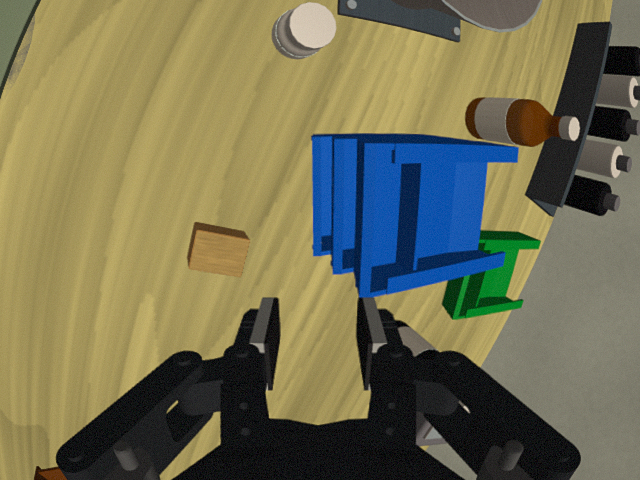

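```bash
python3 - <<'E'
from h import *
from scipy.optimize import least_squares
P,Q=cur();p=r.camera("wrist");pr=wproj(p,P,Q)
for z,a,b in((0,(313,137),(315,256)),(55,(333,138),(334,274)),(110,(358,142),(360,297))):
    f=lambda x:np.r_[pr(pose(x,x[2],0,z)[0]+pose(x,x[2])[1].apply((-101.9,65,55)))-a,pr(pose(x,x[2],0,z)[0]+pose(x,x[2])[1].apply((-101.9,-65,55)))-b]
    s=least_squares(f,[554,20,.45]);print(z,s.x[:2].round(1),np.degrees(s.x[2]).round(1),s.fun.round(1))
E
```

```text
0 [555.3  21. ] 26.5 [-0.  -0.7  0.1  0.9]
55 [552.   22.3] 26.8 [-0.  -0.7  0.2  0.8]
110 [547.7  25. ] 28.7 [-0.1 -1.4  0.5  1.8]
```

```bash
python3 - <<'E'
import cv2
s=cv2.imread("pics/s12.png");o=cv2.imread("pics/scene0.png")
f=lambda x,y0:cv2.convertScaleAbs(cv2.resize(x[y0:y0+100,295:400],(399*1,380),interpolation=cv2.INTER_CUBIC),alpha=1.8)
import numpy as np
cv2.imwrite("pics/z13.png",np.hstack([f(o,195),f(s,183)]))
E
```

```text
(no output)
```

View pics/z13.png

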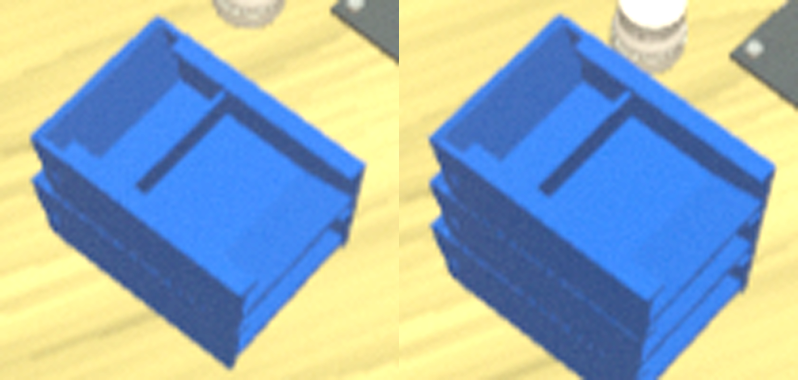

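```bash
python3 - <<'E'
from h import *
from scipy.optimize import least_squares
p=r.camera("scene")
E=np.array(p["extrinsics"]);F=240/np.tan(np.radians(p["fov_y"]/2))
def proj(X):
    c=E[:3,:3]@X+E[:3,3];return c[:2]/c[2]*F+[p["cx"],p["cy"]]
C=[(-101.9,65),(-101.9,-65),(80,-65),(80,65)]
for z,y0,px in((55,195,[(158,17),(33,135),(244,292),(365,167)]),(110,183,[(162,15),(33,135),(253,300),(375,170)])):
    B=np.array(px)/3.8+[295,y0]
    f=lambda x:np.array([proj(pose(x,x[2],0,z)[0]+pose(x,x[2])[1].apply((*a,55)))-b for a,b in zip(C,B)]).ravel()
    s=least_squares(f,[555,20,.45]);print(z,s.x[:2].round(1),np.degrees(s.x[2]).round(1),s.fun.round(1))
E
```

```text
55 [559.5  23. ] 25.4 [-0.2 -1.2 -0.8 -0.3  0.   1.7  1.  -0.5]
110 [559.9  23.2] 25.3 [-0.1 -0.9 -0.9  0.1 -0.4  1.1  1.5 -0.5]
```

```bash
python3 -c "
from bench import r
print(r.get_obs()['wrist_force'],r.get_obs()['clock']);print(r.job_done())"
```

```text
[ 0.29115524 -1.00116353 -0.02883882] 16.975
the job is handed in; nothing more can be done
None
```

I tipped the blue tray's five parts into the steel hopper, then set the emptied tray on the column and let go of it. I pulled the gripper clear and handed the job in at about 17 s of the 54 s allowed. The hand-in returned no verdict.

- **Pouring:** I tilted the tray to about 65° with its edge roughly 30 mm above the hopper's mouth. The last pictures show all five parts lying on the hopper floor. The detection network found only four of them in each view; I counted the fifth by eye.
- **Stacking:** Fitting corners in the scene camera puts the tray within about 1 mm and 0.1° of the upper column tray.
- **Disagreement:** The wrist camera and the network's raw positions differed from that fit, showing offsets of about 5–11 mm. I put this down to calibration and network noise, because the wrist fit drifts in the same direction from one tray level to the next.
- **Other checks:** At placing, the measured wrist force rose to about 12 N and was back near zero after release. In the last pictures the column's lower trays look to be where they were, and I saw nothing else disturbed.

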